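Change the cogs on the lab mixer drives

TASK

Take the worn orange cogs off the drive hubs and lay them flat along the middle of the narrow raised rest. Then fit every white cog that is on the bench, boss upwards and fully home over the master spline: large ones on the hub with the wide blue disc, small ones on the hub with the narrow yellow disc, one on top of another where there are two. When all are in place, push the green-knobbed power lever right over to the side it does not lean to, and leave everything else on the bench as it is.

Things in the scene. Friction and masses are not known exactly. Their poses are not given: they have to be found in the camera images.
- large1: large white cog (may be absent), 140 g: toothed flange 80 mm wide, 8 mm thick; octagonal boss over it, 44 mm across flats, top 30 mm above the underside; a flat faces own x and every 45 deg on. Through bore 26 mm with one keyway 9 mm wide, out to 18.7 mm from the axis at own +x, red line there. Origin: axis, underside; z up, boss up. 
- large2: large white cog (may be absent), 140 g: toothed flange 80 mm wide, 8 mm thick; octagonal boss over it, 44 mm across flats, top 30 mm above the underside; a flat faces own x and every 45 deg on. Through bore 26 mm with one keyway 9 mm wide, out to 18.7 mm from the axis at own +x, red line there. Origin: axis, underside; z up, boss up. 
- small1: small white cog (may be absent), 100 g: toothed flange 60 mm wide, 8 mm thick; octagonal boss over it, 44 mm across flats, top 30 mm above the underside; a flat faces own x and every 45 deg on. Through bore 26 mm with one keyway 9 mm wide, out to 18.7 mm from the axis at own +x, red line there. Origin: axis, underside; z up, boss up. 
- small2: small white cog (may be absent), 100 g: toothed flange 60 mm wide, 8 mm thick; octagonal boss over it, 44 mm across flats, top 30 mm above the underside; a flat faces own x and every 45 deg on. Through bore 26 mm with one keyway 9 mm wide, out to 18.7 mm from the axis at own +x, red line there. Origin: axis, underside; z up, boss up. 
- worn_large: large worn orange cog (may be absent), 140 g: toothed flange 80 mm wide, 8 mm thick; octagonal boss over it, 44 mm across flats, top 30 mm above the underside; a flat faces own x and every 45 deg on. Through bore 26 mm with one keyway 9 mm wide, out to 18.7 mm from the axis at own +x, black line there. Origin: axis, underside; z up, boss up. Starts home on the wide hub
- worn_small: small worn orange cog (may be absent), 100 g: toothed flange 60 mm wide, 8 mm thick; octagonal boss over it, 44 mm across flats, top 30 mm above the underside; a flat faces own x and every 45 deg on. Through bore 26 mm with one keyway 9 mm wide, out to 18.7 mm from the axis at own +x, black line there. Origin: axis, underside; z up, boss up. Starts home on the narrow hub
- wide_hub: fixed round grey base 116 mm wide with a blue disc 80 mm wide on it, top at 20 mm. From it rises a 23 mm steel hub, straight to 66 mm, tapering to 14 mm at 78 mm (all above bench). Its red master spline, 6 mm wide, runs from the disc to 66 mm and reaches 17 mm from the axis at own +x. Does not turn. Origin: axis, underside; z up
- wide_hub_seat (a point): hub axis at the top of the blue disc, 20 mm above the bench. A cog slides down only with its keyway (own +x) over the master spline (hub's +x), about 1.5 mm play each side; otherwise it stops on the spline's end at 66 mm. Two cogs stack: undersides 0 and 30 mm above this point. The other, fine splines are only marking
- narrow_hub: fixed round grey base 116 mm wide with a yellow disc 60 mm wide on it, top at 20 mm. From it rises a 23 mm steel hub, straight to 66 mm, tapering to 14 mm at 78 mm (all above bench). Its red master spline, 6 mm wide, runs from the disc to 66 mm and reaches 17 mm from the axis at own +x. Does not turn. Origin: axis, underside; z up
- narrow_hub_seat (a point): hub axis at the top of the yellow disc, 20 mm above the bench. A cog slides down only with its keyway (own +x) over the master spline (hub's +x), about 1.5 mm play each side; otherwise it stops on the spline's end at 66 mm. Two cogs stack: undersides 0 and 30 mm above this point. The other, fine splines are only marking
- rest: fixed narrow raised rest: an aluminium wall 36 mm thick (own x) and 220 mm long (own y) with a flat green top 40 mm above the bench, on a foot plate 80 mm wide and 8 mm thick. Origin at the centre of its underside. Cogs lie on it flat, boss upwards, and overhang it at both sides.
- rest_top (a point): centre of the rest's green top, 40 mm above the bench; axes as the rest: x across its 36 mm, y along its 220 mm, z up
- power_base: fixed white block 70 x 50 x 25 mm carrying the power lever. Origin at the centre of its underside; the lever swings about an axis along own y, 22 mm above the origin, from leaning to own -x (off) to leaning to own +x (on)
- power (a joint): power lever angle, rad: 0 is off (leaning 0.5 rad to the block's own -x), 1.0 is on (leaning 0.5 rad to own +x), with a stop at each end. It stays where it is left and takes about 1 N at the knob
- power_tip (a point): centre of the lever's green ball knob, 26 mm in diameter, 80 mm from the hinge axis on a 10 mm rod
- reagent_jar: bystander: white jar 64 mm across, 100 mm high; origin at the underside
- dish: bystander: glass dish 48 mm across, 14 mm high; origin at the underside
- amber_bottle: bystander: amber bottle 56 mm across, 130 mm high; origin at the underside
- beaker: bystander: glass beaker 70 mm across, 90 mm high; origin at the underside
- tissue_box: bystander: green box 90 x 160 x 80 mm; origin at the underside
- screwdriver: bystander: screwdriver 170 mm long, lying; origin at its underside
- marker: bystander: yellow marker 14 mm thick, 134 mm long, lying; origin at its underside
- mug: bystander: blue mug 80 mm across, 85 mm high; origin at the underside
There are look-alikes about, which are no part of the job. Leave any pink, purple or turquoise look-alike of the small2 alone.

How it is judged:
On the way, in this order (a step that is already met when the one before it is completed fails the run):
1. the worn cogs lie on the rest and every white cog is home on the hub of its size, the power lever still off (x of worn_large in the frame of rest_top between -0.013 and 0.013 m and y of worn_large in the frame of rest_top between -0.1 and 0.1 m and z of worn_large in the frame of rest_top between -0.004 and 0.006 m and angle between each of worn_large, worn_small, large1, large2, small1, small2's own z axis and vertical below 0.1 rad and linear speed of each of worn_large, worn_small, large1, large2, small1, small2 below 0.03 m/s and x of worn_small in the frame of rest_top between -0.013 and 0.013 m and y of worn_small in the frame of rest_top between -0.1 and 0.1 m and z of worn_small in the frame of rest_top between -0.004 and 0.006 m and horizontal distance between each of large1, large2 and wide_hub_seat below 0.005 m and z of large1 in the frame of wide_hub_seat between -0.004 and 0.034 m and z of large2 in the frame of wide_hub_seat between -0.004 and 0.034 m and horizontal distance between each of small1, small2 and narrow_hub_seat below 0.005 m and z of small1 in the frame of narrow_hub_seat between -0.004 and 0.034 m and z of small2 in the frame of narrow_hub_seat between -0.004 and 0.034 m and value of joint power below 0.5 rad), for 0.2 s.
2. the power lever is pushed over to on (value of joint power above 0.8 rad), for 0.2 s.
At the end, for the whole second after the job is handed in: worn cogs flat on the rest (0.1 rad), axes within 13 mm of its centre line and 100 mm of its middle; white cogs boss up on the hub of their size, axis within 5 mm, underside at most 34 mm above the disc; all still; then lever beyond 0.8 rad (x of worn_large in the frame of rest_top between -0.013 and 0.013 m and y of worn_large in the frame of rest_top between -0.1 and 0.1 m and z of worn_large in the frame of rest_top between -0.004 and 0.006 m and angle between each of worn_large, worn_small, large1, large2, small1, small2's own z axis and vertical below 0.1 rad and linear speed of each of worn_large, worn_small, large1, large2, small1, small2 below 0.03 m/s and x of worn_small in the frame of rest_top between -0.013 and 0.013 m and y of worn_small in the frame of rest_top between -0.1 and 0.1 m and z of worn_small in the frame of rest_top between -0.004 and 0.006 m and horizontal distance between each of large1, large2 and wide_hub_seat below 0.005 m and z of large1 in the frame of wide_hub_seat between -0.004 and 0.034 m and z of large2 in the frame of wide_hub_seat between -0.004 and 0.034 m and horizontal distance between each of small1, small2 and narrow_hub_seat below 0.005 m and z of small1 in the frame of narrow_hub_seat between -0.004 and 0.034 m and z of small2 in the frame of narrow_hub_seat between -0.004 and 0.034 m and value of joint power above 0.8 rad); the robot touches nothing.
It fails at once if a bystander is moved more than 50 mm from where it stood, or a standing one tipped over (distance of any of reagent_jar, dish, amber_bottle, beaker, tissue_box, screwdriver, marker, mug from where it was at the start of the episode above 0.05 m or angle between any of reagent_jar, dish, amber_bottle, beaker, tissue_box, mug's own z axis and vertical above 0.6 rad).
Of worn_large, worn_small only 1 to 2 are there at a start; the rules pass over those that are not, and their reading is None.
Of large1, large2, small1, small2 only 3 to 4 are there at a start; the rules pass over those that are not, and their reading is None.
At some moment in a run one of large1, large2, small1, small2 may be knocked a few centimetres aside while the robot is not near it.
Once in a run the grip may slacken for a moment while it holds something.
It also fails if it takes over 210 s, if anything falls off the work surface, if the arm or the gripper's body presses on something with over 40 N, if the wrist force passes 120 N, or if a joint passes its speed limit or range.

ROBOT

A 6-joint arm with a two-finger parallel gripper is mounted at the origin on the work surface. World frame = base frame: x ahead of the robot, y to its left, z up, the work surface at z = 0. Lengths are in m, angles in rad, forces in N, time in s.
With the tool pointing down it reaches from about 0.425 to 0.95 m from the base axis. Payload 3.5 kg.
Tool frame: the origin (TCP) lies midway between the tips of the shut fingers; the grasp point (between the pads) lies 19 mm behind it; z points along the fingers, y is the direction in which the jaws open and shut (so a half turn about z gives the same grasp; the last joint's range is limited). The gripper opens to 85 mm and grips with 20 to 120 N. Pads are 22 mm wide; open, the fingers measure 114 mm over their backs; the gripper's body (76 mm by 85 mm) begins 54 mm behind the grasp point. The pads swing forward as they close: fully open they stand 13 mm farther back than shut.
Start: joints at [-1.303, 0.286, 1.577, -0, 1.279, -0.15], TCP at [0.274, -0.617, 0.231] pointing down, gripper open.
Joint ranges: [-2.77, 2.77], [-0.9, 2.22], [0.21, 2.48], [-1.53, 4.67], [0.24, 2.81], [-2.84, 2.84]. Speed limits (rad/s): [2.79, 2.79, 3.14, 3.14, 3.14, 3.14].

INTERFACE

Orientations are given as [roll, pitch, yaw] about the fixed x, y, z axes, in that order (R = Rz(yaw) Ry(pitch) Rx(roll)).
In Python, from bench import telemetry, vision, job gives the robot as it stands. The module is installed in compiled form; this text tells all that it offers.
- The arm moves only by the tool servo_tool, never from a script. Its argument "deltas" is a list that holds one entry, the list of rows, each a list of 4 numbers: the shift along the tool's x, y, z in m, then the turn about the tool's z in degrees. In form: [[[x, y, z, turn], ...]]. A call has 1 to 20 rows; each row is the pose to reach, as a shift and turn from the pose commanded when the call began, along the tool's axes at that moment; what a row does not reach only later rows make up. A row lasts 1/8 s, in which the tool goes at most 62.5 mm and 10.7 degrees, less where a joint would pass 70% of its speed; a pose out of reach is approached as far as the arm can. A call with a gripper value outside its range is refused whole. "jaw" is the closure, from 0 (fully open) to 1 (shut), set as the call begins (left out, the last holds). The fingers move at their own pace and stop on an object; "squeeze" is the grip in N (left out, the last holds). Time passes only in rows, so rows that repeat a pose let the fingers close. It gives the time, the measured TCP pose, the force and the opening at its end, in the units of the state.
- telemetry.observe(): the state, without advancing time (a new reading comes with each control period).
- vision.camera(name): name is "scene" or "top" or "wrist"; returns the picture (400x640x3 uint8, red, green, blue); there is no depth.
- vision.camera_info(name): a dict with "fx", "fy", "cx", "cy" (pixels), "rvec" (rotation vector, rad) and "tvec" (3), from world to camera coordinates, as OpenCV has them. Camera axes: x right, y down, z forward; pixel columns grow to the right and rows downward; lengths in m; the calibration is good to about 2 mm. A picture is of the moment at which its call begins: read the wrist's pose just before it. camera_info takes no time and is no camera call; for the wrist camera it gives the pose at the moment of the call.
- job.close_job(): hands the job in, once; it reports no verdict.
The state is a dict: "t": time; "joint_pos": joint angles; "joint_vel": joint speeds; "tau": joint torques, N m; "ee_pos": TCP position; "tool_rot": TCP orientation; "contact_force": force on the tool from outside, world axes, zero at the start; "torque": the same for the moment, N m; "width": finger opening in m.
Only numpy, scipy, OpenCV 4.12 (cv2) and the standard library are available. Lean on these libraries where they do the work, as an engineer would, in place of code of your own. Each camera call takes 0.05 s, during which the arm holds its last target. There are 200 camera calls.

## Working session

There is one attempt and no reset: what is moved stays moved. The work goes in short steps, Python scripts to look and compute and a tool call to move; the robot and the scene stay as the last step left them, time stands still between calls to the robot, and variables do not carry over. Pictures are saved under pics/ and viewed, about 12 in all and at most 16, crops included, and the job is handed in when it is done.

Besides the shell and the picture viewer there is one more tool, called after "Emit:" as a command line: name --argument value ..., lists and objects as JSON in quotes. servo_tool: Moves the arm, as the interface text tells. Its arguments: {"type":"object","properties":{"deltas":{"type":"array"},"jaw":{"type":"number"},"squeeze":{"type":"number"}},"required":["deltas"]}

```bash
mkdir -p pics; cat > h.py <<'E'
import numpy as np, cv2
from bench import telemetry, vision, job
def cam(n):
    i=vision.camera_info(n); im=vision.camera(n)
    return im,i
def save(im,name,box=None,s=1):
    if box: im=im[box[1]:box[3],box[0]:box[2]]
    if s!=1: im=cv2.resize(im,None,fx=s,fy=s,interpolation=cv2.INTER_CUBIC)
    cv2.imwrite('pics/'+name,im[...,::-1])
def ray(i,u,v,z):
    R=cv2.Rodrigues(np.array(i['rvec'],float))[0]; t=np.array(i['tvec'],float).ravel()
    d=R.T@np.array([(u-i['cx'])/i['fx'],(v-i['cy'])/i['fy'],1]); c=-R.T@t
    return c+d*(z-c[2])/d[2]
def proj(i,p):
    return cv2.projectPoints(np.array(p,float).reshape(-1,3),np.array(i['rvec'],float),np.array(i['tvec'],float),np.array([[i['fx'],0,i['cx']],[0,i['fy'],i['cy']],[0,0,1.]]),None)[0].reshape(-1,2)
E
python3 - <<'E'
from h import *
for n in ['scene','top']:
    im,i=cam(n); np.save(n+'.npy',im); save(im,n+'.png',s=1.25)
    print(n,i, ray(i,320,200,0))
print(telemetry.observe())
E
```

```text
scene {'fx': 493.46126822413765, 'fy': 493.46126822413765, 'cx': 320.16848669698, 'cy': 197.5660101784818, 'rvec': array([ 2.13539848,  0.56625397, -0.25950184]), 'tvec': array([-0.50878854, -0.08342312,  2.00576783])} [0.51363698 0.12205644 0.        ]
top {'fx': 459.257671951396, 'fy': 459.257671951396, 'cx': 317.8518908590158, 'cy': 202.02497293230698, 'rvec': array([ 2.12774989, -2.18082245,  0.14115237]), 'tvec': array([0.01969604, 0.56453295, 1.30139722])} [ 0.57561935 -0.00088632  0.        ]
{'t': 0.1, 'joint_pos': array([-1.30301010e+00,  2.87118693e-01,  1.57804147e+00,  1.72285253e-05,
        1.27859419e+00, -1.50004770e-01]), 'joint_vel': array([ 1.26846468e-03, -2.00830450e-05, -4.56225526e-03, -1.13363535e-03,
        9.76693047e-04,  6.80013271e-04]), 'tau': array([ 8.69451433e-04, -4.07295477e+01, -2.93700153e+01, -1.47798628e-04,
        3.40003891e-03,  6.71796997e-06]), 'ee_pos': array([ 0.27374454, -0.61634778,  0.23005186]), 'tool_rot': array([-3.13945770e+00, -3.39351999e-04,  4.17785654e-01]), 'contact_force': array([-0.66358616,  0.3022614 ,  0.86777071]), 'torque': array([ 0.01993047,  0.03726137, -0.02353383]), 'width': 0.08541310695597375}
```

View pics/top.png

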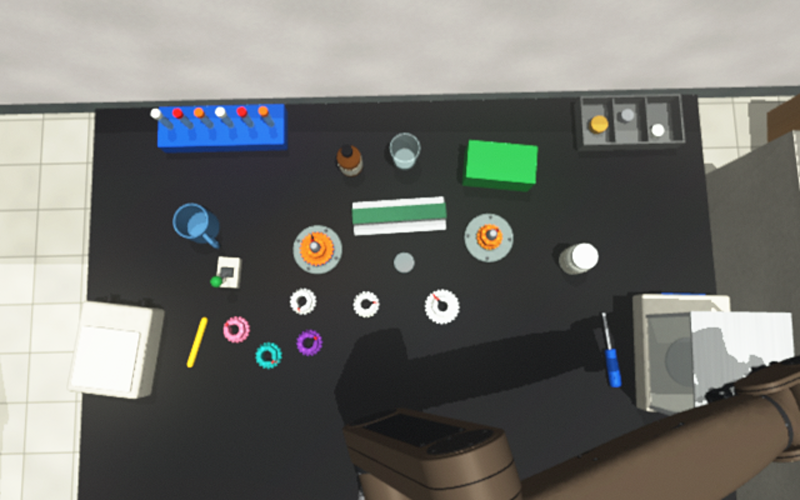

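View pics/scene.png

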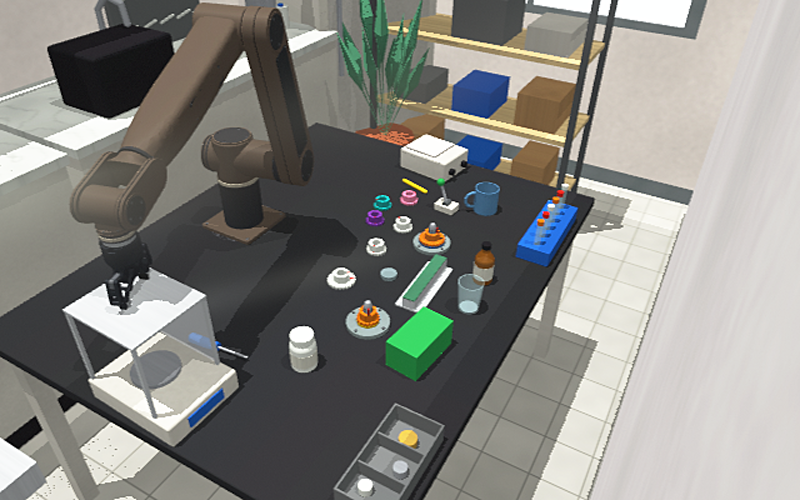

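Top view (800x500 crop scale): worn cogs sit on hubs at (316,248) (wide, left) and (489,237) (narrow, right), with the rest at (399,215). The white cogs are two small at (303,300) and (366,304), and one large at (442,306). The look-alikes are pink (236,329), turquoise (268,355) and purple (309,342), and I'll leave those alone. The lever knob is at (216,281), and its block at (229,272).

```bash
python3 - <<'E'
from h import *
it=vision.camera_info('top'); 
for n,p,z in [('wide worn',(316,248),.05),('narrow worn',(489,237),.05),('rest',(399,215),.04),('restL',(353,219),.04),('restR',(445,213),.04),('smallA',(303,300),.02),('smallB',(366,304),.02),('large',(442,306),.02),('knob',(216,281),.09),('block',(229,272),.025),('dish',(404,262),.014),('purple',(309,342),.03)]:
    print(n,ray(it,p[0]/1.25,p[1]/1.25,z).round(3))
iw=vision.camera_info('wrist'); R=cv2.Rodrigues(iw['rvec'])[0]; print('wrist cam pos',-R.T@iw['tvec'].ravel(),'\n',R,iw['fx'],iw['cx'],iw['cy'])
im=np.load('top.npy'); a=cv2.resize(im[160:300,150:420],None,fx=2.9,fy=2.9,interpolation=cv2.INTER_CUBIC); save(a,'c1.png')
E
```

```text
wide worn [0.578 0.193 0.05 ]
narrow worn [ 0.594 -0.207  0.05 ]
rest [ 0.653 -0.     0.04 ]
restL [0.646 0.108 0.04 ]
restR [ 0.655 -0.108  0.04 ]
smallA [0.461 0.229 0.02 ]
smallB [0.448 0.082 0.02 ]
large [ 0.439 -0.095  0.02 ]
knob [0.504 0.411 0.09 ]
block [0.53  0.401 0.025]
dish [ 0.545 -0.01   0.014]
purple [0.364 0.214 0.03 ]
wrist cam pos [ 0.34760536 -0.58391844  0.3727511 ] 
 [[ 0.40553841 -0.91407331 -0.00293038]
 [-0.86798075 -0.3860902   0.31231998]
 [-0.28661474 -0.12411424 -0.94997244]] 289.99838294112266 318.54962804125256 201.42221267387393
```

View pics/c1.png

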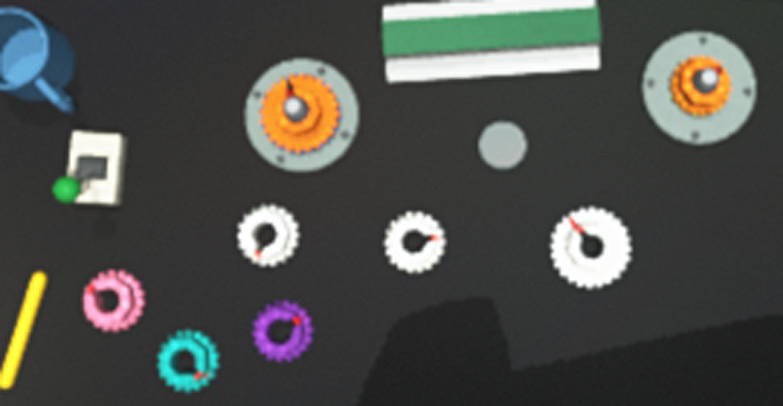

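```bash
cat >> h.py <<'E'
def go(x,y,z,yaw):
    s=telemetry.observe(); p=s['ee_pos']; w=s['tool_rot'][2]; d=np.array([x,y,z])-p; c,n=np.cos(w),np.sin(w)
    t=-np.degrees((yaw-w+np.pi)%(2*np.pi)-np.pi)
    L=np.linalg.norm(d); print('delta [%.4f, %.4f, %.4f, %.1f] rows~%d'%(d[0]*c+d[1]*n,d[0]*n-d[1]*c,-d[2],t,max(L/.0625,abs(t)/10.7)+2),'t',round(s['t'],1),'pos',p.round(4),'yaw',round(w,3),'j6 tgt',round(np.arctan2(y,x)+np.pi/2-yaw,2))
E
python3 -c "
from h import *
go(.578,.193,.2,1.57)"
```

```text
delta [0.6065, -0.6163, 0.0301, -66.0] rows~15 t 0.1 pos [ 0.2737 -0.6163  0.2301] yaw 0.418 j6 tgt 0.32
```

Emit:
servo_tool --deltas '[[[0.05,-0.05,-0.05,0],[0.6065,-0.6163,-0.05,-66],[0.6065,-0.6163,-0.05,-66],[0.6065,-0.6163,-0.05,-66],[0.6065,-0.6163,-0.05,-66],[0.6065,-0.6163,-0.05,-66],[0.6065,-0.6163,-0.05,-66],[0.6065,-0.6163,-0.05,-66],[0.6065,-0.6163,-0.05,-66],[0.6065,-0.6163,-0.05,-66],[0.6065,-0.6163,-0.05,-66],[0.6065,-0.6163,-0.05,-66],[0.6065,-0.6163,0.03,-66],[0.6065,-0.6163,0.03,-66],[0.6065,-0.6163,0.03,-66],[0.6065,-0.6163,0.03,-66],[0.6065,-0.6163,0.03,-66]]]' --jaw 0

```text
t: 2.22
ee_pos: [0.5782, 0.1919, 0.2018]
tool_rot: [3.141, 0.0, 1.569]
contact_force: [0.3, -0.8, -0.0]
width: 0.0855
```

```bash
python3 - <<'E'
from h import *
im,i=cam('wrist'); np.save('w1.npy',im); save(im,'w1.png',s=1.2)
print(telemetry.observe()['ee_pos'],telemetry.observe()['tool_rot'])
E
```

```text
[0.57848406 0.19161712 0.20231267] [3.14024514e+00 6.56582618e-05 1.56877884e+00]
```

View pics/w1.png

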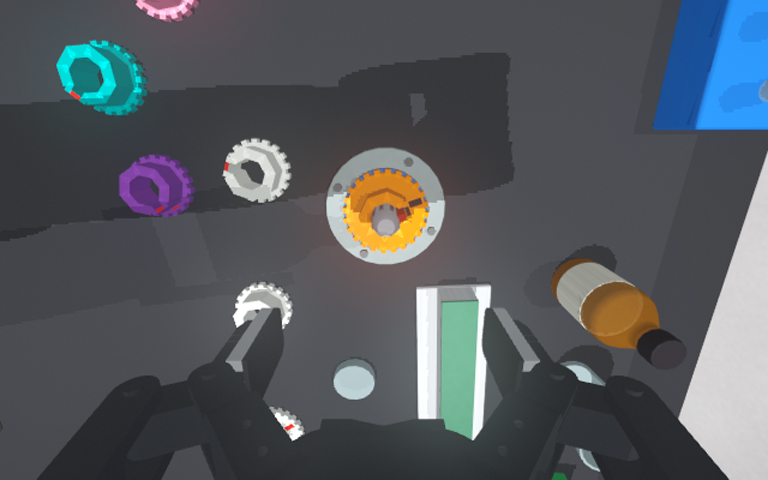

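```bash
cat >> h.py <<'E'
def mask(im,kind):
    h=cv2.cvtColor(im,cv2.COLOR_RGB2HSV); H,S,V=[h[...,k].astype(int) for k in range(3)]
    if kind=='orange': m=(H>8)&(H<25)&(S>150)&(V>110)
    if kind=='red': m=((H<6)|(H>172))&(S>120)&(V>60)
    if kind=='white': m=(S<60)&(V>135)
    return m.astype(np.uint8)
def blob(im,i,kind,xy,z,close=5):
    """hull centre of the blob nearest to world xy, ray cast to z"""
    m=mask(im,kind)
    if kind=='white': m|=cv2.dilate(mask(im,'red'),np.ones((3,3)))
    m=cv2.morphologyEx(m,cv2.MORPH_CLOSE,np.ones((close,close)))
    cs=[c for c in cv2.findContours(m,cv2.RETR_EXTERNAL,cv2.CHAIN_APPROX_NONE)[0] if cv2.contourArea(c)>300]
    P=proj(i,[*xy,z])[0]
    c=min(cs,key=lambda c:np.linalg.norm(c[:,0].mean(0)-P))
    hull=cv2.convexHull(c)[:,0].astype(float)
    W=np.array([ray(i,u,v,z)[:2] for u,v in hull]); 
    (cx,cy),r=cv2.minEnclosingCircle(W.astype(np.float32).reshape(-1,1,2))
    e=cv2.fitEllipse(cv2.convexHull(c))
    return np.array([cx,cy]),r,ray(i,*e[0],z)[:2],e[1]
E
python3 - <<'E'
from h import *
im=np.load('w1.npy'); i=vision.camera_info('wrist')
print(blob(im,i,'orange',(.578,.193),.028))
c=blob(im,i,'orange',(.578,.193),.028)[0]
print(proj(i,[[*c,.05],[*c,.066],[*c,.078]]))
v,u=np.nonzero(mask(im,'red')[150:200,320:360]); v+=150;u+=320
for a,b in zip(u,v): 
  p=ray(i,a,b,.066)[:2]-c; print(a,b,(p*1e3).round(1),np.degrees(np.arctan2(p[1],p[0])).round(0),end='; ')
save(im,'c2.png',(270,115,380,225),6)
E
```

```text
(array([0.5815143 , 0.19732814]), 0.04010498896241188, array([0.58163206, 0.19872971]), (69.61508178710938, 70.61315155029297))
[[320.96101948 181.31438695]
 [321.11358494 185.2804021 ]
 [321.23899706 188.54055244]]
330 174 [ 8.7 11.4] 53.0; 331 174 [ 9.7 11.4] 50.0; 333 174 [11.7 11.4] 44.0; 334 174 [12.7 11.4] 42.0; 335 174 [13.6 11.4] 40.0; 330 175 [ 8.7 10.4] 50.0; 331 175 [ 9.7 10.4] 47.0; 332 175 [10.7 10.4] 44.0; 333 175 [11.7 10.4] 42.0; 334 175 [12.7 10.4] 39.0; 335 175 [13.6 10.4] 37.0; 331 176 [9.7 9.4] 44.0; 332 176 [10.7  9.4] 41.0; 333 176 [11.7  9.4] 39.0; 334 176 [12.7  9.4] 37.0; 335 176 [13.7  9.4] 35.0; 336 176 [14.6  9.4] 33.0; 331 177 [9.7 8.4] 41.0; 332 177 [10.7  8.4] 38.0; 333 177 [11.7  8.4] 36.0; 334 177 [12.7  8.4] 33.0; 335 177 [13.7  8.4] 32.0; 336 177 [14.7  8.4] 30.0; 331 178 [9.7 7.4] 37.0; 332 178 [10.7  7.4] 35.0; 333 178 [11.7  7.4] 32.0; 334 178 [12.7  7.4] 30.0; 335 178 [13.7  7.4] 28.0; 336 178 [14.7  7.4] 27.0; 331 179 [9.8 6.4] 33.0; 332 179 [10.7  6.4] 31.0; 333 179 [11.7  6.4] 29.0; 334 179 [12.7  6.4] 27.0; 335 179 [13.7  6.4] 25.0; 336 179 [14.7  6.4] 23.0; 337 179 [15.7  6.4] 22.0; 331 180 [9.8 5.4] 29.0; 332 180 [10.8  5.4] 27.0; 333 180 [11.7  5.4] 25.0; 334 180 [12.7  5.4] 23.0; 335 180 [13.7  5.4] 21.0; 336 180 [14.7  5.4] 20.0; 337 180 [15.7  5.4] 19.0; 332 181 [10.8  4.4] 22.0; 333 181 [11.8  4.3] 20.0; 334 181 [12.8  4.3] 19.0; 335 181 [13.7  4.3] 18.0; 336 181 [14.7  4.3] 16.0; 337 181 [15.7  4.3] 15.0; 333 182 [11.8  3.3] 16.0; 334 182 [12.8  3.3] 15.0; 335 182 [13.8  3.3] 14.0; 336 182 [14.7  3.3] 13.0; 337 182 [15.7  3.3] 12.0; 333 183 [11.8  2.3] 11.0; 334 183 [12.8  2.3] 10.0; 335 183 [13.8  2.3] 9.0; 333 184 [11.8  1.3] 6.0; 334 184 [12.8  1.3] 6.0;
```

View pics/c2.png

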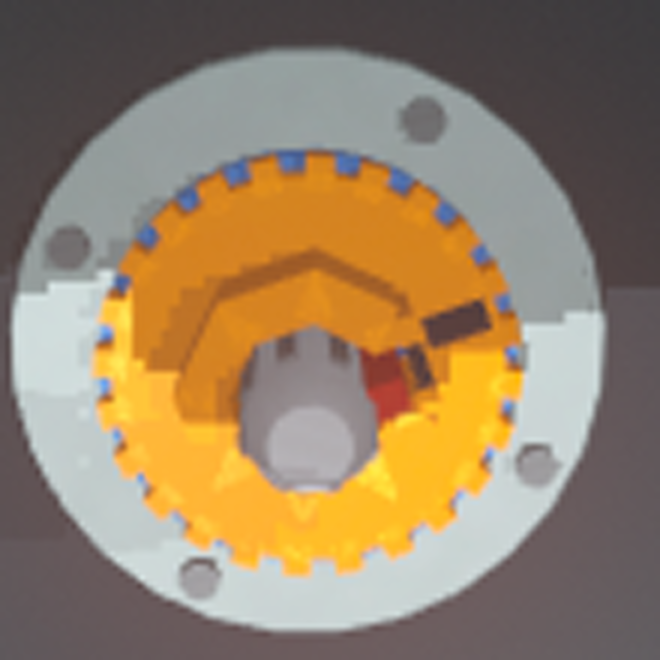

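```bash
python3 - <<'E'
from h import *
i=vision.camera_info('wrist'); c=np.array([.5815,.1973])
for u,v,z in [(457,323,.028),(418,367,.05),(490,315,.028),(425,333,.028)]:
  p=ray(i,270+u/6,115+v/6,z)[:2]-c; print(p*1e3,np.degrees(np.arctan2(p[1],p[0])))
p=ray(i,270+312/6,115+447/6,.078);print(p)
go(.5815,.1973,.12,np.radians(15+90))
E
```

```text
[28.19165081  8.62827255] 17.017134958451695
[19.48550604  5.49260298] 15.742160427648503
[34.24613991 10.11279934] 16.45173857206278
[22.31330138  6.76225926] 16.859933981579086
[0.5822426  0.19637438 0.078     ]
delta [0.0057, 0.0030, 0.0823, -15.1] rows~3 t 2.3 pos [0.5785 0.1916 0.2023] yaw 1.569 j6 tgt 0.07
```

Emit:
servo_tool --deltas '[[[0.0054,0.0033,0.06,-10],[0.0054,0.0033,0.09,-16.6],[0.0054,0.0033,0.13,-16.6],[0.0054,0.0033,0.16,-16.6],[0.0054,0.0033,0.175,-16.6],[0.0054,0.0033,0.175,-16.6],[0.0054,0.0033,0.175,-16.6]]]'

```text
t: 3.15
ee_pos: [0.5829, 0.1978, 0.0283]
tool_rot: [3.138, 0.0, 1.859]
contact_force: [0.2, 0.2, -0.1]
width: 0.0855
```

Emit:
servo_tool --deltas '[[[0,0,0,0],[0,0,0,0],[0,0,0,0],[0,0,0,0],[0,0,0,0]]]' --jaw 1 --squeeze 60

```text
t: 3.78
ee_pos: [0.582, 0.198, 0.0275]
tool_rot: [3.141, 0.0, 1.86]
contact_force: [-1.4, -0.6, 5.6]
width: 0.0428
```

Emit:
servo_tool --deltas '[[[0,0,-0.02,0],[0,0,-0.05,0],[0,0,-0.09,0],[0,0,-0.11,0],[0,0,-0.11,0]]]'

```text
t: 4.4
ee_pos: [0.5826, 0.1981, 0.1384]
tool_rot: [3.137, 0.0, 1.859]
contact_force: [0.0, -1.0, -2.0]
width: 0.0428
```

```bash
python3 - <<'E'
from h import *
im=np.load('top.npy'); i=vision.camera_info('top')
h=cv2.cvtColor(im,cv2.COLOR_RGB2HSV); m=((h[...,0]>60)&(h[...,0]<90)&(h[...,1]>80)&(h[...,2]<140)).astype(np.uint8); m[:, :275]=0;m[:,365:]=0; m[:145]=0;m[200:]=0
c=max(cv2.findContours(m,0,2)[0],key=cv2.contourArea); W=np.array([ray(i,u,v,.04)[:2] for u,v in c[:,0]])
r=cv2.minAreaRect(W.astype(np.float32)*1000); print(r)
im,i=cam('wrist'); save(im,'w2.png')
m=mask(im,'orange'); print(m.sum())
go(.652,.055,.14,1.86)
E
```

```text
((664.791259765625, 110.034912109375), (2.9346306324005127, 11.951577186584473), 89.1884536743164)
12664
delta [-0.1570, 0.0270, -0.0036, -0.0] rows~4 t 4.5 pos [0.5814 0.1978 0.1364] yaw 1.859 j6 tgt -0.21
```

```bash
python3 - <<'E'
from h import *
im=np.load('top.npy'); i=vision.camera_info('top')
h=cv2.cvtColor(im,cv2.COLOR_RGB2HSV); print(h[172,320],h[172,300],h[172,345])
m=((h[...,0]>60)&(h[...,0]<95)&(h[...,1]>60)).astype(np.uint8); m[:, :275]=0;m[:,365:]=0; m[:145]=0;m[200:]=0
m=cv2.morphologyEx(m,cv2.MORPH_OPEN,np.ones((3,3)))
c=max(cv2.findContours(m,0,1)[0],key=cv2.contourArea); W=np.array([ray(i,u,v,.04)[:2] for u,v in c[:,0]])
r=cv2.minAreaRect(W.astype(np.float32)*1000); print(r)
E
```

```text
[ 71 123 157] [ 72 123 158] [ 71 122 152]
((657.9931030273438, 0.07979583740234375), (35.5265007019043, 223.41668701171875), 2.457080602645874)
```

View pics/w2.png

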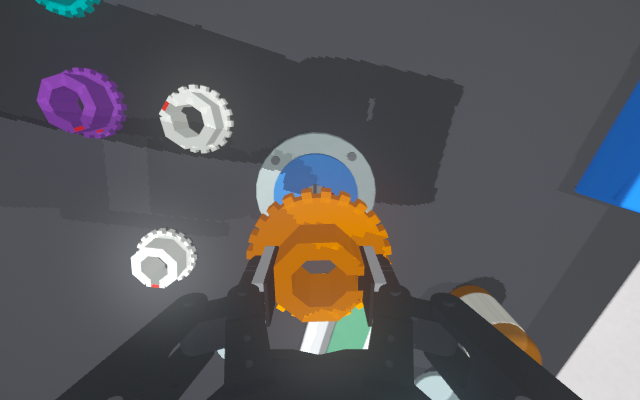

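Emit:
servo_tool --deltas '[[[-0.055,0.01,0,0],[-0.11,0.02,0,0],[-0.158,0.0304,0,0],[-0.158,0.0304,0.02,0],[-0.158,0.0304,0.05,0],[-0.158,0.0304,0.075,0],[-0.158,0.0304,0.083,0],[-0.158,0.0304,0.087,0],[-0.158,0.0304,0.089,0],[-0.158,0.0304,0.089,0]]]'

```text
t: 5.7
ee_pos: [0.6562, 0.0551, 0.0483]
tool_rot: [3.14, 0.001, 1.86]
contact_force: [0.1, -0.7, -1.4]
width: 0.0427
```

Emit:
servo_tool --deltas '[[[0,0,0,0],[0,0,0,0],[0,0,0,0],[0,0,0,0],[0,0,-0.02,0],[0,0,-0.07,0],[0,0,-0.13,0],[0,0,-0.13,0],[0,0,-0.13,0]]]' --jaw 0

```text
t: 6.82
ee_pos: [0.6557, 0.0551, 0.1786]
tool_rot: [3.14, 0.001, 1.859]
contact_force: [-0.5, -0.7, -0.9]
width: 0.0857
```

```bash
python3 - <<'E'
from h import *
im,i=cam('wrist'); save(im,'w3.png')
print(blob(im,i,'orange',(.6556,.055),.048))
go(.594,-.207,.2,np.pi/2)
E
```

```text
(array([0.656165  , 0.05530365]), 0.040381379425525665, array([0.6557461 , 0.05695463]), (78.30377960205078, 80.87315368652344))
delta [-0.2339, -0.1330, -0.0232, 16.5] rows~6 t 6.9 pos [0.6549 0.0551 0.1768] yaw 1.859 j6 tgt -0.34
```

Emit:
servo_tool --deltas '[[[-0.2339,-0.133,-0.0232,16.5],[-0.2339,-0.133,-0.0232,16.5],[-0.2339,-0.133,-0.0232,16.5],[-0.2339,-0.133,-0.0232,16.5],[-0.2339,-0.133,-0.0232,16.5],[-0.2339,-0.133,-0.0232,16.5],[-0.2339,-0.133,-0.0232,16.5]]]'

```text
t: 7.75
ee_pos: [0.5946, -0.2053, 0.1994]
tool_rot: [-3.14, -0.002, 1.573]
contact_force: [-0.1, -0.3, -0.1]
width: 0.0849
```

```bash
python3 - <<'E'
from h import *
im,i=cam('wrist')
b=blob(im,i,'orange',(.594,-.207),.028); print(b)
c=proj(i,[*b[0],.05])[0].astype(int); print(c)
b0=(c[0]-50,c[1]-50); save(im,'w4.png',(b0[0],b0[1],b0[0]+100,b0[1]+100),6)
import pickle; pickle.dump((i,b0,b[0]),open('w4.pkl','wb'))
print(telemetry.observe()['ee_pos'])
E
```

```text
(array([ 0.60034388, -0.21021913]), 0.031298503279685974, array([ 0.59964152, -0.20916453]), (52.121803283691406, 53.48698043823242))
[323 192]
[ 0.5947845  -0.20503053  0.19961479]
```

View pics/w4.png

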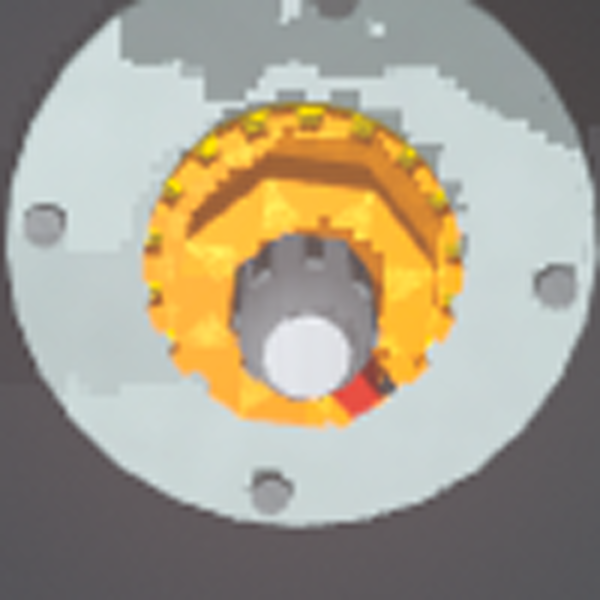

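```bash
python3 - <<'E'
from h import *
import pickle; i,b0,c=pickle.load(open('w4.pkl','rb'))
t=ray(i,b0[0]+307/6,b0[1]+357/6,.078); print(t)
# base outer circle extents and flange extents in crop
W=lambda u,v,z:ray(i,b0[0]+u/6,b0[1]+v/6,z)
print('flange x',(W(143,265,.028)+W(465,265,.028))/2,'base',(W(7,230,.015)+W(597,230,.015))/2)
print('flange top y',W(303,102,.028)[1]-.03)
for c in (t[:2],):
 for u,v,z in [(355,394,.066),(384,380,.05),(365,372,.066),(345,413,.066)]:
  p=W(u,v,z)[:2]-c; print(p*1e3,np.degrees(np.arctan2(p[1],p[0])))
go(t[0],t[1],.027,np.pi/4)
E
```

```text
[ 0.60011362 -0.21139754  0.078     ]
flange x [ 0.60038771 -0.20967924  0.028     ] base [ 0.60016628 -0.20619027  0.015     ]
flange top y -0.20911579020690113
[  8.35791513 -10.45424163] -51.358503649872844
[ 14.24400041 -13.4233148 ] -43.30095410700531
[ 9.9684824  -6.54697694] -33.29561484233091
[  6.72599111 -13.85554937] -64.10636547849874
delta [-0.0064, 0.0053, 0.1726, 45.2] rows~6 t 7.8 pos [ 0.5948 -0.205   0.1996] yaw 1.574 j6 tgt 0.45
```

Emit:
servo_tool --deltas '[[[-0.005,0.0055,0.03,10],[-0.005,0.0055,0.06,20],[-0.005,0.0055,0.08,30],[-0.005,0.0055,0.09,40],[-0.005,0.0055,0.11,50],[-0.005,0.0055,0.14,50],[-0.005,0.0055,0.165,50],[-0.005,0.0055,0.1726,50],[-0.005,0.0055,0.1726,50],[-0.005,0.0055,0.1726,50]]]'

```text
t: 9.05
ee_pos: [0.6013, -0.2121, 0.0294]
tool_rot: [3.139, -0.001, 0.699]
contact_force: [0.6, -0.8, -0.1]
width: 0.0852
```

Emit:
servo_tool --deltas '[[[0,0,0,0],[0,0,0,0],[0,0,0,0],[0,0,0,0],[0,0,0,0]]]' --jaw 1 --squeeze 60

```text
t: 9.68
ee_pos: [0.6005, -0.2122, 0.0289]
tool_rot: [3.141, -0.0, 0.699]
contact_force: [-1.1, 1.5, 5.4]
width: 0.0426
```

```bash
python3 -c "
from h import *
s=telemetry.observe();print(s['ee_pos'],s['tool_rot'],s['torque'],s['contact_force'])"
```

```text
[ 0.60052658 -0.21221004  0.02888142] [ 3.14105337e+00 -2.69550614e-04  6.98667768e-01] [ 0.15196476  0.2630654  -0.05334312] [-1.1396287   1.51685039  5.42594037]
```

Emit:
servo_tool --deltas '[[[0,0,-0.02,0],[0,0,-0.05,0],[0,0,-0.09,0],[0,0,-0.11,0],[0,0,-0.11,0],[0,0,-0.11,0]]]'

```text
t: 10.42
ee_pos: [0.5991, -0.2115, 0.1361]
tool_rot: [-3.139, 0.001, 0.699]
contact_force: [-1.0, 0.3, -1.6]
width: 0.0429
```

```bash
python3 - <<'E'
from h import *
go(.6608,-.065,.0495,.70)
im,i=cam('wrist'); save(im,'w5.png')
E
```

```text
delta [0.1415, -0.0725, 0.0866, -0.1] rows~4 t 10.4 pos [ 0.5991 -0.2115  0.1361] yaw 0.699 j6 tgt 0.77
```

Emit:
servo_tool --deltas '[[[0.05,-0.025,0,0],[0.1,-0.05,0,0],[0.1415,-0.0725,0,0],[0.1415,-0.0725,0.02,0],[0.1415,-0.0725,0.05,0],[0.1415,-0.0725,0.075,0],[0.1415,-0.0725,0.083,0],[0.1415,-0.0725,0.086,0],[0.1415,-0.0725,0.087,0],[0.1415,-0.0725,0.087,0]]]'

```text
t: 11.72
ee_pos: [0.6626, -0.0658, 0.0521]
tool_rot: [3.14, -0.001, 0.699]
contact_force: [-0.2, -0.2, -1.7]
width: 0.043
```

Emit:
servo_tool --deltas '[[[0,0,0,0],[0,0,0,0],[0,0,0,0],[0,0,0,0],[0,0,-0.02,0],[0,0,-0.07,0],[0,0,-0.13,0],[0,0,-0.13,0],[0,0,-0.13,0]]]' --jaw 0

```text
t: 12.85
ee_pos: [0.662, -0.0655, 0.1823]
tool_rot: [3.14, -0.001, 0.699]
contact_force: [0.3, 0.3, -0.0]
width: 0.0857
```

```bash
python3 - <<'E'
from h import *
im,i=cam('wrist'); save(im,'w6.png')
print(blob(im,i,'orange',(.6608,-.065),.048))
go(.590,-.195,.2,np.pi/2)
E
```

```text
(array([ 0.66200221, -0.06556823]), 0.031192051246762276, array([ 0.66307457, -0.06472325]), (58.83393096923828, 59.74568176269531))
delta [-0.1380, 0.0535, -0.0196, -50.0] rows~6 t 12.9 pos [ 0.6612 -0.0653  0.1804] yaw 0.699 j6 tgt -0.32
```

```bash
python3 - <<'E'
from h import *
go(.538,-.263,.15,.699)
E
```

```text
delta [-0.2215, 0.0721, 0.0304, -0.0] rows~5 t 12.9 pos [ 0.6612 -0.0653  0.1804] yaw 0.699 j6 tgt 0.42
```

Emit:
servo_tool --deltas '[[[-0.06,0.02,0,0],[-0.2215,0.0721,0.03,0],[-0.2215,0.0721,0.03,0],[-0.2215,0.0721,0.03,0],[-0.2215,0.0721,0.03,0],[-0.2215,0.0721,0.03,0],[-0.2215,0.0721,0.03,0]]]'

```text
t: 13.78
ee_pos: [0.5391, -0.262, 0.1506]
tool_rot: [-3.141, -0.0, 0.7]
contact_force: [-0.6, -0.3, 0.7]
width: 0.0854
```

```bash
cat >> h.py <<'E'
def hub(name,c,R=.06,s=5):
    import pickle
    im,i=cam('wrist'); Rm=cv2.Rodrigues(i['rvec'])[0]; print('cam',(-Rm.T@i['tvec'].ravel()).round(4))
    p=proj(i,[*c,.066])[0].astype(int); b=(max(p[0]-60,0),max(p[1]-60,0)); save(im,name+'.png',(b[0],b[1],b[0]+120,b[1]+120),s)
    pickle.dump((im,i,b),open(name+'.pkl','wb'))
    h=cv2.cvtColor(im,cv2.COLOR_RGB2HSV).astype(int); H,S=h[...,0],h[...,1]
    m={'yellow':(H>22)&(H<35)&(S>120),'blue':(H>100)&(H<125)&(S>120)}
    for k,v in m.items():
        v=v.astype(np.uint8); v[:b[1]]=0; v[b[1]+120:]=0; v[:,:b[0]]=0; v[:,b[0]+120:]=0
        if v.sum()<300: continue
        cc=max(cv2.findContours(v,0,1)[0],key=cv2.contourArea); W=np.array([ray(i,*q,.02)[:2] for q in cc[:,0]],np.float32)
        print(k,'disc',cv2.minEnclosingCircle(cv2.convexHull(W)))
    r=mask(im,'red'); v,u=np.nonzero(r[b[1]:b[1]+120,b[0]:b[0]+120]); print('red n',len(u),'mean crop',u.mean()*s,v.mean()*s)
    return im,i,b
E
python3 - <<'E'
from h import *
hub('n1',(.6003,-.211))
E
```

```text
cam [ 0.601  -0.2102  0.2933]
yellow disc ((0.5994659066200256, -0.21100279688835144), 0.029886260628700256)
red n 52 mean crop 391.15384615384613 309.4230769230769
```

View pics/n1.png

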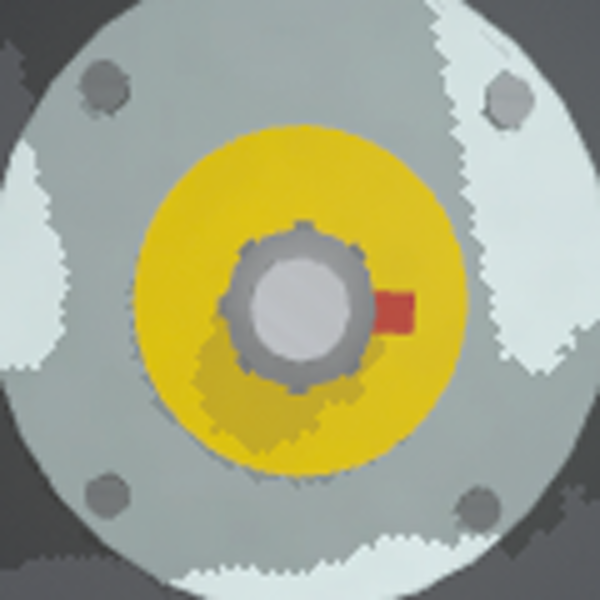

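```bash
python3 - <<'E'
from h import *
import pickle; im,i,b=pickle.load(open('n1.pkl','rb'))
W=lambda u,v,z:ray(i,b[0]+u/5,b[1]+v/5,z)[:2]
t=W(300,308,.078); print(t)
for c in (t,np.array([.5995,-.2110])):
 for u,v in [(393,311),(413,312),(391,309.5)]:
  p=W(u,v,.066)-c; print((p*1e3).round(1),np.degrees(np.arctan2(p[1],p[0])).round(1))
go(.448,.082,.15,.699)
E
```

```text
[ 0.59971422 -0.21128319]
[  8.6 -11. ] -52.0
[ 10.4 -13.3] -52.1
[  8.5 -10.6] -51.2
[  8.8 -11.2] -52.1
[ 10.6 -13.6] -52.1
[  8.7 -10.9] -51.2
delta [0.1520, -0.3218, 0.0008, 0.1] rows~7 t 13.8 pos [ 0.5393 -0.262   0.1508] yaw 0.701 j6 tgt 1.05
```

```bash
python3 - <<'E'
from h import *
go(.52,.146,.15,.699)
E
```

```text
delta [0.2483, -0.3243, 0.0008, 0.1] rows~8 t 13.8 pos [ 0.5393 -0.262   0.1508] yaw 0.701 j6 tgt 1.15
```

Emit:
servo_tool --deltas '[[[0.2483,-0.3243,0,0],[0.2483,-0.3243,0,0],[0.2483,-0.3243,0,0],[0.2483,-0.3243,0,0],[0.2483,-0.3243,0,0],[0.2483,-0.3243,0,0],[0.2483,-0.3243,0,0],[0.2483,-0.3243,0,0],[0.2483,-0.3243,0,0],[0.2483,-0.3243,0,0]]]'

```text
t: 15.08
ee_pos: [0.5203, 0.144, 0.151]
tool_rot: [3.141, 0.0, 0.698]
contact_force: [0.3, -0.1, -0.3]
width: 0.0857
```

```bash
cat >> h.py <<'E'
def hubang(im,i,b,c):
    r=mask(im,'red')[b[1]:b[1]+120,b[0]:b[0]+120]; n,l,st,ce=cv2.connectedComponentsWithStats(r)
    k=1+np.argmax(st[1:,4]); u,v=ce[k]+np.array(b); p=ray(i,u,v,.066)[:2]-c
    print('spline',(p*1e3).round(1),np.linalg.norm(p)*1e3,'ang',np.degrees(np.arctan2(p[1],p[0])).round(1),st[k])
E
python3 - <<'E'
from h import *
im,i,b=hub('wd1',(.582,.198))
hubang(im,i,b,np.array([.582,.198]))
go(.461,.229-.081,.15,np.pi/2)
E
```

```text
cam [0.5822 0.1958 0.2936]
blue disc ((0.5809789299964905, 0.19724419713020325), 0.03990132361650467)
red n 62 mean crop 335.3225806451613 215.72580645161293
spline [12.3  3.8] 12.890201141555995 ang 17.0 [63 39  9 10 62]
delta [-0.0429, -0.0413, 0.0010, -50.0] rows~6 t 15.1 pos [0.5204 0.1439 0.151 ] yaw 0.697 j6 tgt 0.31
```

Emit:
servo_tool --deltas '[[[-0.0429,-0.0413,0,-10],[-0.0429,-0.0413,0,-20],[-0.0429,-0.0413,0,-30],[-0.0429,-0.0413,0,-40],[-0.0429,-0.0413,0,-50],[-0.0429,-0.0413,0,-50],[-0.0429,-0.0413,0,-50]]]'

```text
t: 16.0
ee_pos: [0.4609, 0.1483, 0.1509]
tool_rot: [3.142, 0.0, 1.568]
contact_force: [0.8, -0.9, 0.6]
width: 0.0859
```

```bash
cat >> h.py <<'E'
def cog(name,xy,r0):
    im,i=cam('wrist'); Rm=cv2.Rodrigues(i['rvec'])[0]; print('cam',(-Rm.T@i['tvec'].ravel()).round(4))
    c,r,e,ax=blob(im,i,'white',xy,.008); print('centre',c.round(4),'r',round(float(r),4),'ell',e.round(4),ax)
    p=proj(i,[*c,.02])[0].astype(int); b=(max(p[0]-50,0),max(p[1]-50,0)); save(im,name+'.png',(b[0],b[1],b[0]+100,b[1]+100),5)
    m=mask(im,'red'); n,l,st,ce=cv2.connectedComponentsWithStats(m)
    for k in range(1,n):
        if st[k,4]<4: continue
        for z in (.008,.03):
            q=ray(i,*ce[k],z)[:2]-c
            if np.linalg.norm(q)<r0: print('red z',z,(q*1e3).round(1),'ang',np.degrees(np.arctan2(q[1],q[0])).round(1),'n',st[k,4])
E
python3 - <<'E'
from h import *
cog('s1',(.461,.229),.03)
E
```

```text
cam [0.4613 0.2289 0.2936]
centre [0.4591 0.2329] r 0.0304 ell [0.4591 0.2341] (64.66524505615234, 68.36743927001953)
red z 0.008 [-21.    8.1] ang 159.0 n 38
red z 0.03 [-19.2   7.1] ang 159.7 n 38
```

View pics/s1.png

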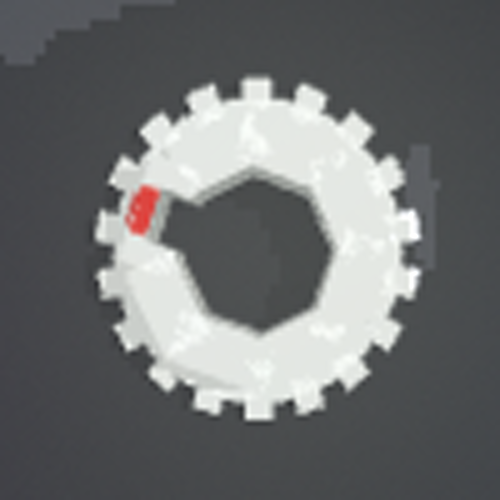

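Emit:
servo_tool --deltas '[[[0.05,-0.0015,0,10],[0.0847,-0.0017,0,20],[0.0847,-0.0017,0.02,30],[0.0847,-0.0017,0.04,40],[0.0847,-0.0017,0.06,50],[0.0847,-0.0017,0.08,60],[0.0847,-0.0017,0.1,65],[0.0847,-0.0017,0.13,65],[0.0847,-0.0017,0.142,65],[0.0847,-0.0017,0.142,65],[0.0847,-0.0017,0.142,65]]]'

```text
t: 17.42
ee_pos: [0.4599, 0.2338, 0.01]
tool_rot: [3.141, -0.002, 0.437]
contact_force: [0.4, -0.2, 0.1]
width: 0.0853
```

Emit:
servo_tool --deltas '[[[0,0,0,0],[0,0,0,0],[0,0,0,0],[0,0,0,0],[0,0,0,0],[0,0,-0.03,0],[0,0,-0.08,0],[0,0,-0.14,0],[0,0,-0.14,0],[0,0,-0.14,0]]]' --jaw 1 --squeeze 60

```text
t: 18.68
ee_pos: [0.458, 0.2333, 0.1478]
tool_rot: [-3.141, 0.002, 0.437]
contact_force: [0.4, 0.0, -1.8]
width: 0.0429
```

```bash
python3 - <<'E'
from h import *
im,i=cam('wrist'); save(im,'g1.png',(180,150,500,390),2.4)
go(.5996,-.2111,.15,np.radians(173))
E
```

```text
delta [-0.0591, 0.4626, -0.0033, -148.0] rows~15 t 18.7 pos [0.4574 0.2331 0.1467] yaw 0.437 j6 tgt -1.79
```

View pics/g1.png

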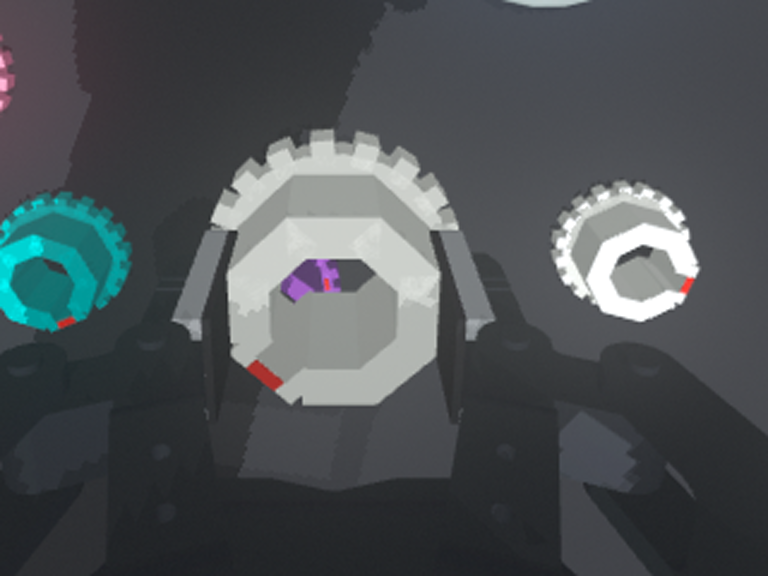

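Emit:
servo_tool --deltas '[[[-0.004,0.031,0,-10],[-0.008,0.062,0,-20],[-0.012,0.093,0,-30],[-0.016,0.124,0,-40],[-0.02,0.155,0,-50],[-0.024,0.186,0,-60],[-0.028,0.217,0,-70],[-0.032,0.248,0,-80],[-0.036,0.28,0,-90],[-0.04,0.31,0,-100],[-0.044,0.342,0,-110],[-0.048,0.373,0,-120],[-0.052,0.404,0,-130],[-0.056,0.434,0,-140],[-0.059,0.4626,0,-148],[-0.059,0.4626,0,-148],[-0.059,0.4626,0,-148],[-0.059,0.4626,0,-148]]]'

```text
t: 20.98
ee_pos: [0.6006, -0.2094, 0.1478]
tool_rot: [3.141, -0.002, 3.02]
contact_force: [-0.9, -0.5, -0.2]
width: 0.0429
```

```bash
python3 - <<'E'
from h import *
im,i=cam('wrist'); s=telemetry.observe(); z=s['ee_pos'][2]-.009
np.save('g2.npy',im); save(im,'g2.png',(180,150,500,390),2.4)
m=mask(im,'red'); n,l,st,ce=cv2.connectedComponentsWithStats(m)
for k in range(1,n):
    if st[k,4]>8: q=ray(i,*ce[k],z+.03)[:2]-s['ee_pos'][:2]; print(ce[k],st[k,4],(q*1e3).round(1),np.degrees(np.arctan2(q[1],q[0])))
go(.5996,-.2111,.09,np.radians(173))
E
```

```text
[455.7   0.6] 10 [-109.4   63.3] 149.94930449550455
[451.92156863  16.07843137] 102 [-104.7   62.1] 149.343804922963
[289.97435897 305.70512821] 78 [ 12.6 -15.6] -51.09782482885976
delta [0.0011, -0.0018, 0.0583, 0.1] rows~2 t 21.0 pos [ 0.6009 -0.2095  0.1483] yaw 3.021 j6 tgt -1.79
```

Emit:
servo_tool --deltas '[[[0.001,-0.0015,0.03,0],[0.001,-0.0015,0.055,0],[0.001,-0.0015,0.062,0],[0.001,-0.0015,0.068,0],[0.001,-0.0015,0.073,0],[0.001,-0.0015,0.077,0],[0.001,-0.0015,0.08,0]]]'

```text
t: 21.9
ee_pos: [0.5999, -0.2119, 0.069]
tool_rot: [3.142, -0.001, 3.02]
contact_force: [-2.6, 0.2, -0.2]
width: 0.0425
```

Emit:
servo_tool --deltas '[[[0,0,0.01,0],[0,0,0.02,0],[0,0,0.028,0],[0,0,0.034,0],[0,0,0.038,0],[0,0,0.039,0],[0,0,0.039,0]]]'

```text
t: 22.78
ee_pos: [0.5998, -0.2118, 0.0299]
tool_rot: [3.141, -0.001, 3.02]
contact_force: [-4.8, 0.1, 1.7]
width: 0.0426
```

Emit:
servo_tool --deltas '[[[0,0,0,0],[0,0,0,0],[0,0,0,0],[0,0,0,0],[0,0,-0.02,0],[0,0,-0.07,0],[0,0,-0.12,0],[0,0,-0.12,0],[0,0,-0.12,0]]]' --jaw 0

```text
t: 23.9
ee_pos: [0.6002, -0.2119, 0.1509]
tool_rot: [-3.141, 0.001, 3.02]
contact_force: [0.4, 0.2, 0.0]
width: 0.0854
```

```bash
python3 - <<'E'
from h import *
im,i=cam('wrist'); print(blob(im,i,'white',(.5995,-.211),.028,close=3))
go(.448,.001,.15,np.pi/2)
E
```

```text
(array([ 0.59496075, -0.21038103]), 0.05467275157570839, array([ 0.59145825, -0.21012291]), (110.83143615722656, 114.28178405761719))
delta [0.1762, 0.1926, -0.0006, 83.0] rows~9 t 23.9 pos [ 0.5995 -0.2116  0.1494] yaw 3.02 j6 tgt 0.0
```

Emit:
servo_tool --deltas '[[[0.02,0.02,0,10],[0.04,0.043,0,20],[0.06,0.065,0,30],[0.08,0.087,0,40],[0.1,0.11,0,50],[0.12,0.13,0,60],[0.14,0.153,0,70],[0.16,0.175,0,80],[0.176,0.1926,0,83],[0.176,0.1926,0,83],[0.176,0.1926,0,83]]]'

```text
t: 25.32
ee_pos: [0.4487, 0.0004, 0.1492]
tool_rot: [-3.14, -0.0, 1.572]
contact_force: [0.6, -0.1, 0.7]
width: 0.0854
```

```bash
python3 - <<'E'
from h import *
cog('s2',(.448,.082),.03)
go(.448,.082,.009,np.pi/2)
E
```

```text
cam [0.449  0.0809 0.2919]
centre [0.4486 0.084 ] r 0.0304 ell [0.4486 0.0852] (65.0535888671875, 68.5123062133789)
red z 0.008 [  3.8 -22. ] ang -80.2 n 35
red z 0.03 [  3.5 -20.5] ang -80.2 n 35
delta [0.0819, -0.0009, 0.1405, 0.0] rows~4 t 25.4 pos [4.489e-01 1.000e-04 1.495e-01] yaw 1.572 j6 tgt 0.18
```

Emit:
servo_tool --deltas '[[[0.05,0,0,-5],[0.0839,-0.0003,0,-10],[0.0839,-0.0003,0.05,-10],[0.0839,-0.0003,0.1,-10],[0.0839,-0.0003,0.13,-10],[0.0839,-0.0003,0.1405,-10],[0.0839,-0.0003,0.1405,-10],[0.0839,-0.0003,0.1405,-10]]]'

```text
t: 26.38
ee_pos: [0.45, 0.0843, 0.0109]
tool_rot: [3.139, 0.001, 1.746]
contact_force: [-0.3, -0.2, 1.1]
width: 0.0854
```

Emit:
servo_tool --deltas '[[[0,0,0,0],[0,0,0,0],[0,0,0,0],[0,0,0,0],[0,0,0,0],[0,0,-0.03,0],[0,0,-0.08,0],[0,0,-0.14,0],[0,0,-0.14,0],[0,0,-0.14,0]]]' --jaw 1 --squeeze 60

```text
t: 27.62
ee_pos: [0.4475, 0.0845, 0.1484]
tool_rot: [-3.14, -0.0, 1.746]
contact_force: [0.4, -0.4, -1.4]
width: 0.0423
```

```bash
cat >> h.py <<'E'
def held(off=.009):
    im,i=cam('wrist'); s=telemetry.observe(); z=s['ee_pos'][2]-off
    m=mask(im,'red'); n,l,st,ce=cv2.connectedComponentsWithStats(m)
    for k in range(1,n):
        if st[k,4]>8:
            q=ray(i,*ce[k],z+.03)[:2]-s['ee_pos'][:2]
            if np.linalg.norm(q)<.04: print('held red',ce[k].round(),st[k,4],(q*1e3).round(1),'r',(np.linalg.norm(q)*1e3).round(1),'ang',np.degrees(np.arctan2(q[1],q[0])).round(1))
    return im,i
E
python3 - <<'E'
from h import *
held()
go(.5993,-.2111,.155,np.radians(128))
E
```

```text
held red [318. 314.] 73 [  4.3 -20. ] r 20.5 ang -77.9
held red [307. 321.] 30 [ -0.6 -25.6] r 25.6 ang -91.4
held red [299. 338.] 11 [ -3.1 -36.6] r 36.7 ang -94.9
delta [-0.3177, 0.0986, -0.0076, -28.0] rows~7 t 27.7 pos [0.4468 0.0846 0.1474] yaw 1.746 j6 tgt -1.0
```

Emit:
servo_tool --deltas '[[[-0.05,0.0155,-0.008,-5],[-0.1,0.031,-0.008,-10],[-0.15,0.0465,-0.008,-15],[-0.2,0.062,-0.008,-20],[-0.25,0.0775,-0.008,-25],[-0.29,0.09,-0.008,-28],[-0.3177,0.0986,-0.008,-28],[-0.3177,0.0986,-0.008,-28],[-0.3177,0.0986,-0.008,-28],[-0.3177,0.0986,-0.008,-28]]]'

```text
t: 28.92
ee_pos: [0.6001, -0.2098, 0.1563]
tool_rot: [-3.141, -0.002, 2.236]
contact_force: [0.3, 0.0, -0.5]
width: 0.0425
```

```bash
python3 - <<'E'
from h import *
held()
go(.5993,-.2111,.1,np.radians(128))
E
```

```text
held red [318. 314.] 80 [ 12.  -14.9] r 19.1 ang -51.3
delta [-0.0002, -0.0015, 0.0568, 0.1] rows~2 t 29.0 pos [ 0.6003 -0.21    0.1568] yaw 2.236 j6 tgt -1.0
```

Emit:
servo_tool --deltas '[[[0,-0.0015,0.04,0],[0,-0.0015,0.06,0],[0,-0.0015,0.07,0],[0,-0.0015,0.076,0],[0,-0.0015,0.081,0],[0,-0.0015,0.085,0],[0,-0.0015,0.088,0]]]'

```text
t: 29.85
ee_pos: [0.5999, -0.2122, 0.0696]
tool_rot: [3.141, 0.001, 2.235]
contact_force: [-0.0, 0.7, -1.0]
width: 0.0429
```

Emit:
servo_tool --deltas '[[[0,0,0.004,0],[0,0,0.007,0],[0,0,0.009,0],[0,0,0.0095,0],[0,0,0.0095,0]]]'

```text
t: 30.48
ee_pos: [0.5998, -0.2122, 0.0604]
tool_rot: [-3.142, 0.0, 2.235]
contact_force: [-2.2, 1.3, 2.1]
width: 0.0427
```

Emit:
servo_tool --deltas '[[[0,0,0,0],[0,0,0,0],[0,0,0,0],[0,0,0,0],[0,0,-0.02,0],[0,0,-0.07,0],[0,0,-0.12,0],[0,0,-0.12,0],[0,0,-0.12,0]]]' --jaw 0

```text
t: 31.6
ee_pos: [0.5997, -0.2121, 0.1809]
tool_rot: [3.141, 0.001, 2.235]
contact_force: [0.6, -0.2, 0.5]
width: 0.0853
```

```bash
python3 - <<'E'
from h import *
im,i=cam('wrist'); save(im,'w7.png',(200,120,440,300),3)
go(.439,-.095-.081,.15,np.pi/2)
E
```

```text
delta [0.1268, -0.1041, 0.0293, 38.0] rows~5 t 31.6 pos [ 0.5991 -0.2117  0.1793] yaw 2.235 j6 tgt -0.38
```

View pics/w7.png

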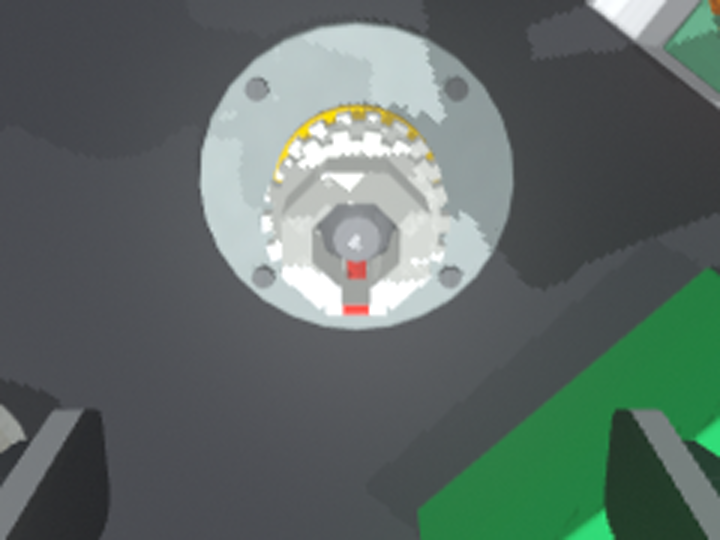

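The picture shows both small cogs stacked on the narrow hub, with the keyway over the red spline at (356,270). Next is the large cog.

Emit:
servo_tool --deltas '[[[0.03,-0.025,0,10],[0.06,-0.05,0,20],[0.09,-0.075,0.01,30],[0.12,-0.1,0.02,38],[0.1268,-0.1041,0.0293,38],[0.1268,-0.1041,0.0293,38],[0.1268,-0.1041,0.0293,38]]]'

```text
t: 32.52
ee_pos: [0.4406, -0.1768, 0.1509]
tool_rot: [3.141, 0.0, 1.572]
contact_force: [0.2, -0.3, -0.5]
width: 0.0853
```

```bash
python3 - <<'E'
from h import *
cog('l1',(.439,-.095),.042)
im,i=cam('top'); save(im,'top2.png',s=1.25)
go(.439,-.095,.009,np.pi/2)
E
```

```text
cam [ 0.4406 -0.0962  0.2935]
centre [ 0.4389 -0.0945] r 0.0405 ell [ 0.4389 -0.0926] (86.32268524169922, 90.89734649658203)
red z 0.008 [22.6 15.4] ang 34.4 n 100
red z 0.03 [20.9 14.1] ang 33.9 n 100
delta [0.0819, -0.0016, 0.1422, 0.1] rows~4 t 32.6 pos [ 0.4407 -0.1768  0.1512] yaw 1.572 j6 tgt -0.21
```

View pics/top2.png

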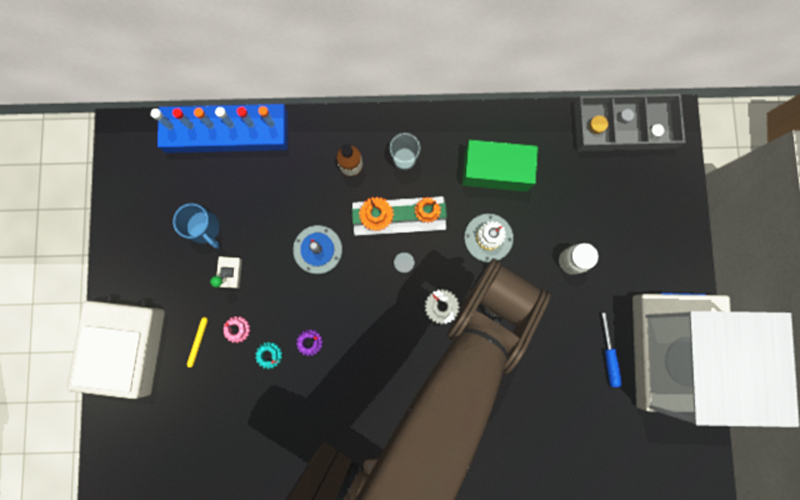

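Three white cogs are in play and no second large one shows. Worn cogs are on the rest at (376,213) and (428,210).

Emit:
servo_tool --deltas '[[[0.05,-0.0017,0,5],[0.0823,-0.0017,0,11],[0.0823,-0.0017,0.05,11],[0.0823,-0.0017,0.1,11],[0.0823,-0.0017,0.13,11],[0.0823,-0.0017,0.142,11],[0.0823,-0.0017,0.142,11],[0.0823,-0.0017,0.142,11]]]'

```text
t: 33.62
ee_pos: [0.4393, -0.0947, 0.0101]
tool_rot: [3.139, 0.001, 1.38]
contact_force: [-0.3, -0.2, 0.1]
width: 0.0857
```

Emit:
servo_tool --deltas '[[[0,0,0,0],[0,0,0,0],[0,0,0,0],[0,0,0,0],[0,0,0,0],[0,0,-0.03,0],[0,0,-0.08,0],[0,0,-0.14,0],[0,0,-0.14,0],[0,0,-0.14,0]]]' --jaw 1 --squeeze 60

```text
t: 34.88
ee_pos: [0.4369, -0.0936, 0.1474]
tool_rot: [-3.14, -0.001, 1.379]
contact_force: [-1.7, 0.2, -1.7]
width: 0.0422
```

```bash
python3 - <<'E'
from h import *
held()
go(.5813,.1973,.155,np.radians(63))
E
```

```text
held red [357. 224.] 216 [23.6 25.1] r 34.5 ang 46.8
held red [349. 255.] 91 [17.7 10.5] r 20.6 ang 30.6
delta [0.3129, 0.0871, -0.0086, 16.0] rows~7 t 34.9 pos [ 0.4363 -0.0933  0.1464] yaw 1.379 j6 tgt 0.8
```

Emit:
servo_tool --deltas '[[[0.05,0.014,-0.008,3],[0.1,0.028,-0.008,6],[0.15,0.042,-0.008,9],[0.2,0.056,-0.008,12],[0.25,0.07,-0.008,15],[0.29,0.08,-0.008,16],[0.3129,0.0871,-0.008,16],[0.3129,0.0871,-0.008,16],[0.3129,0.0871,-0.008,16],[0.3129,0.0871,-0.008,16]]]'

```text
t: 36.17
ee_pos: [0.5821, 0.1956, 0.1557]
tool_rot: [-3.14, 0.001, 1.099]
contact_force: [-0.5, 0.5, -0.5]
width: 0.0424
```

```bash
python3 - <<'E'
from h import *
held()
go(.5813,.1973,.1,np.radians(63))
E
```

```text
held red [357. 224.] 216 [29.  18.7] r 34.5 ang 32.8
held red [349. 254.] 91 [19.4  6.4] r 20.4 ang 18.3
delta [0.0010, -0.0017, 0.0561, -0.0] rows~2 t 36.2 pos [0.5824 0.1956 0.1561] yaw 1.099 j6 tgt 0.8
```

Emit:
servo_tool --deltas '[[[0.001,-0.0015,0.04,0],[0.001,-0.0015,0.06,0],[0.001,-0.0015,0.07,0],[0.001,-0.0015,0.076,0],[0.001,-0.0015,0.081,0],[0.001,-0.0015,0.085,0],[0.001,-0.0015,0.088,0]]]'

```text
t: 37.1
ee_pos: [0.5822, 0.1982, 0.0689]
tool_rot: [3.141, -0.0, 1.1]
contact_force: [0.2, -0.1, -1.1]
width: 0.0427
```

Emit:
servo_tool --deltas '[[[0,0,0.01,0],[0,0,0.02,0],[0,0,0.028,0],[0,0,0.034,0],[0,0,0.0385,0],[0,0,0.0385,0]]]'

```text
t: 37.85
ee_pos: [0.5822, 0.1982, 0.0301]
tool_rot: [3.141, -0.0, 1.1]
contact_force: [0.0, 0.6, -1.1]
width: 0.0423
```

Emit:
servo_tool --deltas '[[[0,0,0,0],[0,0,0,0],[0,0,0,0],[0,0,0,0],[0,0,-0.02,0],[0,0,-0.07,0],[0,0,-0.12,0],[0,0,-0.12,0],[0,0,-0.12,0]]]' --jaw 0

```text
t: 38.98
ee_pos: [0.5819, 0.1982, 0.151]
tool_rot: [3.141, -0.001, 1.1]
contact_force: [-0.7, 0.9, -0.0]
width: 0.0855
```

```bash
python3 - <<'E'
from h import *
im,i=cam('wrist'); save(im,'w8.png',s=1.2)
go(.504,.345,.2,np.pi/2)
E
```

```text
delta [0.0960, -0.1355, -0.0504, -27.0] rows~4 t 39.0 pos [0.5812 0.198  0.1496] yaw 1.1 j6 tgt 0.6
```

View pics/w8.png

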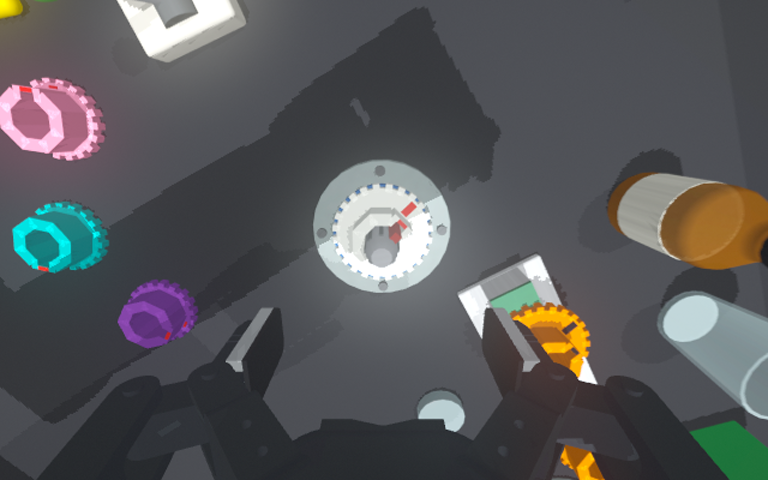

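Emit:
servo_tool --deltas '[[[0.03,-0.04,-0.03,-10],[0.06,-0.08,-0.05,-20],[0.096,-0.1355,-0.05,-27],[0.096,-0.1355,-0.05,-27],[0.096,-0.1355,-0.05,-27],[0.096,-0.1355,-0.05,-27],[0.096,-0.1355,-0.05,-27]]]' --jaw 1

```text
t: 39.9
ee_pos: [0.5054, 0.3439, 0.1997]
tool_rot: [-3.141, 0.0, 1.569]
contact_force: [-0.1, -1.2, -0.3]
width: 0.0
```

```bash
python3 - <<'E'
from h import *
im,i=cam('wrist'); save(im,'w9.png',s=1.2); Rm=cv2.Rodrigues(i['rvec'])[0]; print('cam',(-Rm.T@i['tvec'].ravel()).round(4))
h=cv2.cvtColor(im,cv2.COLOR_RGB2HSV); m=((h[...,0]>45)&(h[...,0]<80)&(h[...,1]>130)).astype(np.uint8)
n,l,st,ce=cv2.connectedComponentsWithStats(m)
for k in range(1,n):
    if st[k,4]>60: print(ce[k],st[k],ray(i,*ce[k],.092))
for p in [(320,200)]: print(ray(i,*p,.025))
import pickle; pickle.dump(i,open('w9.pkl','wb'))
E
```

```text
cam [0.5058 0.4245 0.3423]
[315.12121212 125.01185771] [300 110  31  31 759] [0.50285302 0.40936988 0.092     ]
[0.50720675 0.3217592  0.025     ]
```

View pics/w9.png

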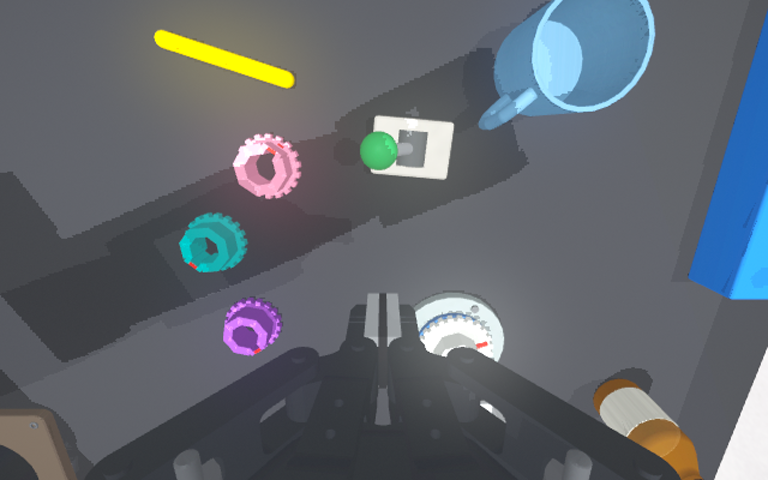

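Emit:
servo_tool --deltas '[[[0.03,-0.03,0,0],[0.064,-0.0554,0,0],[0.064,-0.0554,0,0],[0.064,-0.0554,0.06,0],[0.064,-0.0554,0.12,0],[0.064,-0.0554,0.125,0],[0.064,-0.0554,0.125,0]]]'

```text
t: 40.83
ee_pos: [0.4507, 0.409, 0.0766]
tool_rot: [3.14, -0.001, 1.57]
contact_force: [-0.2, 0.2, 0.4]
width: 0.0003
```

Emit:
servo_tool --deltas '[[[0,0.015,0,0],[-0.001,0.03,0,0],[-0.002,0.042,0,0],[-0.003,0.054,0,0],[-0.004,0.066,0,0],[-0.005,0.078,0,0],[-0.005,0.088,0,0],[-0.006,0.096,0,0],[-0.006,0.1,0,0],[-0.006,0.1,0,0]]]'

```text
t: 42.08
ee_pos: [0.5431, 0.4034, 0.0744]
tool_rot: [-3.125, 0.003, 1.572]
contact_force: [-16.8, -1.2, 7.5]
width: -0.0
```

Emit:
servo_tool --deltas '[[[0,-0.03,0,0],[0,-0.06,0,0],[0,-0.09,-0.03,0],[0,-0.09,-0.09,0],[-0.06,-0.06,-0.12,0],[-0.06,-0.06,-0.12,0],[-0.06,-0.06,-0.12,0]]]'

```text
t: 42.95
ee_pos: [0.4898, 0.3427, 0.1952]
tool_rot: [3.141, -0.001, 1.57]
contact_force: [0.6, 0.3, 0.1]
width: 0.0003
```

```bash
python3 - <<'E'
from h import *
im,i=cam('wrist'); t,it=cam('top'); s,js=cam('scene')
h=cv2.cvtColor(im,cv2.COLOR_RGB2HSV); m=((h[...,0]>45)&(h[...,0]<80)&(h[...,1]>130)).astype(np.uint8)
n,l,st,ce=cv2.connectedComponentsWithStats(m)
for k in range(1,n):
    if st[k,4]>60: print(ce[k],st[k],ray(i,*ce[k],.092))
a=cv2.resize(t[130:300,130:430],(780,442),interpolation=cv2.INTER_CUBIC)
save(a,'fin.png')
E
```

```text
[414.44191919 130.87121212] [399 115  32  32 792] [0.56952585 0.40373125 0.092     ]
```

View pics/fin.png

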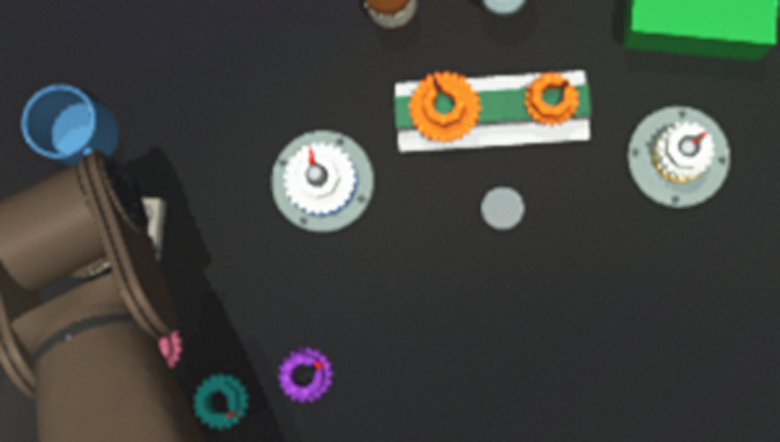

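```bash
python3 - <<'E'
from h import *
import pickle; i=pickle.load(open('w9.pkl','rb'))
C=np.array([ray(i,u/1.2,v/1.2,.025)[:2] for u,v in [(375,116),(455,122),(447,180),(370,176)]]); print(C,C.mean(0))
im,i=cam('scene'); save(im,'fs.png',(320,130,420,190),6)
E
```

```text
[[0.4995082  0.43359186]
 [0.56844641 0.4286016 ]
 [0.56435513 0.37886278]
 [0.49456622 0.38257831]] [0.53171899 0.40590864]
```

View pics/fs.png

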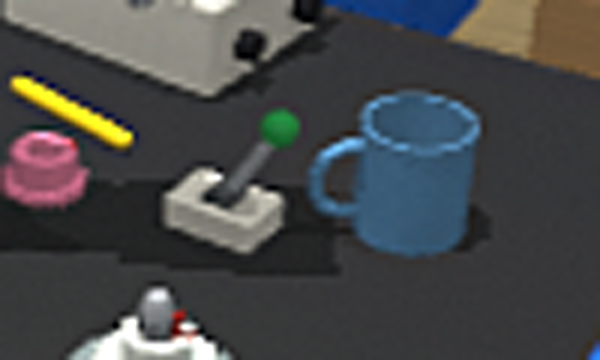

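```bash
python3 -c "
from h import *
print(telemetry.observe()['contact_force']); job.close_job()"
```

```text
[ 0.17899951  0.10005296 -0.04653444]
the job is handed in; nothing more can be done
```

The job is handed in at about 43 s of the 210 s allowed, with every cog placed and the lever pushed over; no verdict came back.

**What I did:**
- I moved both worn orange cogs onto the rest.
- I stacked the two small white cogs on the narrow yellow hub, with the keyway over the spline.
- I fitted the single large white cog on the wide blue hub. No second large one showed in the top view.
- I pushed the power lever over to its stop.
- I did not touch the pink, purple and turquoise look-alikes or the other bench items.

**Last checks:**
- **Worn cogs:** their measured centres were within about 2 mm of the rest's centre line, at y of about +55 and −65 mm, and they still lay there in the last top view.
- **White cogs:** they went down onto the hubs with under 5 N of contact force. The tool reached seat height each time, and the close-ups showed the keyways over the red splines.
- **Lever:** the knob sits 38 mm past the block's centre, which is about 0.49 rad of lean, so the joint is near 1.0. The push met a firm stop at about 17 N.
- **Arm:** it was clear of everything, with contact force near 0 N.

**One disagreement:** the knob appeared to travel 67 mm, against about 77 mm for a full swing. Measured from the start of its travel, that would put the joint nearer 0.86. The stop force, the knob's offset from the block and the scene picture all show it fully over, and both readings are above the required 0.8.

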